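# Load a test cartridge into the analyser

## Task

Load the blue-capped test cartridge into the analyser: lay it flat on the loading shelf, nose first with its tip between the open ends of the tapered guides, and let go of it there. Then push it gently from behind, so that the guides centre it and it slides into the port until the catch clicks and holds it in; never force it (the port takes 20 N at most), but a half-hearted push springs back out. Leave the other cartridges and everything else on the table where they are.

Things in the scene. Friction and masses are not known exactly. Their poses are not given: they have to be found in the camera images.
- cartridge_blue: The cartridge to load: white plastic, 100 x 44 x 20 mm, 60 g, lying flat on a 3 mm mat in any of three places; round blue cap (26 mm across, 9 mm proud, 16 mm behind the middle) and blue strip across the tail. Origin: centre of the underside; x to the nose, z up. Grip it across its 44 mm width.
- cartridge_tail (a point): Centre of the blue-capped cartridge's flat tail face (44 x 20 mm), 50 mm behind its middle: the face to push on.
- cartridge_nose (a point): Centre of the blue-capped cartridge's nose face, 50 mm ahead of its middle. A 16 mm wide cross-notch for the catch lies in the top, 10 mm behind this end.
- analyser: Bench analyser, fixed: white housing 200 mm wide, 260 deep, 166 high, dark display over the port; its front is upright for 76 mm, then steps back 45 mm. Origin: on the table, under the centre of the port mouth, which is flush with the front; x is the way a cartridge goes in, z up. In front (negative x) is the loading shelf, 175 long, 130 wide, top 20 mm above the table.
- guide_mouth (a point): Point on the shelf's top midway between the open ends of the two grey guides, 72 mm before the port; axes as the analyser's. The guides are 10 mm thick and rise 14 mm above the shelf. Inside they stand 76 mm apart here, converge at 20 degrees a side over 42 mm, then run parallel, 46 mm apart, for 30 mm to the port.
- port (a point): Port mouth, at the shelf's top. Inside, unseen: a spring ejector pushes back (3 N where met, 6 N at home), a sprung catch drops into the notch, and 2 mm past the click are rubber buffers (8 N per mm for 4 mm). All ride on a reader carriage that parks at a different depth each time: home, the nose is 25 to 41 mm inside. Feel for it.
- shelf_edge (a point): Middle of the loading shelf's outer edge, at its top, 175 mm before the port. Sliding the cartridge in takes up to about 10 N; a push risen to 12 to 15 N is on the buffers, past the click. A cartridge let go before the click is pushed back to 21 mm short of home.
- cartridge_orange: Another cartridge, same size and shape, orange cap and strip; leave it. Origin as for the blue one.
- cartridge_green: Another cartridge, same size and shape, green cap and strip; leave it. Origin as for the blue one.
- cup: Red drinking cup, 80 mm across, 110 high. Origin: centre of its underside.
- can: Drinks can, 66 mm across, 120 high. Origin: centre of its underside.
- sanitiser: Hand sanitiser bottle, 60 mm across, 160 high. Origin: centre of its underside.
- tape: Roll of yellow tape lying flat, 90 mm across, 24 high. Origin: centre of its underside.
- timer: Small white countdown timer lying flat, 50 x 50 x 22 mm. Origin: centre of its underside.
Things that resemble listed ones, but are neither listed nor needed, are in the scene too. Leave any red or turquoise look-alike of the cartridge_blue alone.

How it is judged:
By the outcome, as a careful person would: the job done as asked, in the order asked, and still so for the second after the job is handed in, with the robot touching nothing.
It also fails if it takes over 53 s, if anything falls off the work surface, if the arm or the gripper's body presses on something with over 40 N, if the wrist force passes 120 N, or if a joint passes its speed limit or range.

## Robot

A 6-joint arm with a two-finger parallel gripper is mounted at the origin on the work surface. World frame = base frame: x ahead of the robot, y to its left, z up, the work surface at z = 0. Lengths are in mm, angles in rad, forces in N, time in s.
With the tool pointing down it reaches from about 350 to 975 mm from the base axis. Payload 7.1 kg.
Tool frame: the origin (TCP) lies at the centre of the arm's flange, where the gripper is bolted on; the fingertips stand 182 mm ahead of it and the grasp point (between the pads) lies 163 mm ahead of it; z points along the fingers, y is the line along which they close (so a half turn about z gives the same grasp; the last joint's range is limited). The gripper opens to 88 mm and grips with 3 to 60 N. Pads are 20 mm wide; open, the fingers measure 115 mm over their backs; the gripper's body (75 mm by 178 mm) begins 61 mm behind the grasp point.
Start: joints at [1.274, 0.423, 1.63, -0, 1.089, -0.019], TCP at [171.369, 601.032, 404.675] pointing down, gripper open.
Joint ranges: [-3, 3], [-0.9, 2.11], [0.09, 2.58], [-1.31, 4.45], [0.11, 2.69], [-2.54, 2.54]. Speed limits (rad/s): [2.39, 2.39, 3.01, 3.14, 3.14, 3.14].

## Interface

Orientations are given as a rotation vector (axis times angle).
In Python, from workcell import readout, get_image, ctrl gives the robot as it stands.
- The arm moves only by the tool step_arm, never from a script. Its argument "targets" is a list that holds one entry, the list of rows, each a list of 7 numbers: the shift along the world's x, y, z as a fraction of full scale, then the turn, a rotation vector about the world's x, y, z as a fraction of full scale, then the opening, from 0 (shut) to 1 (fully open). In form: [[[dx, dy, dz, wx, wy, wz, claw], ...]]. A call has exactly 5 rows; each row shifts and turns the commanded pose from where the row before left it; what a row does not reach is not made up. Full scale, the value 1, is 0.05 m for a shift and 4 degrees for a turn. A row lasts 1/8 s, in which the tool goes at most 62.5 mm and 10.7 degrees, less where a joint would pass 70% of its speed; a pose out of reach is approached as far as the arm can. A call with a number of a shift or a turn outside -1 to 1 is refused whole. A call with a gripper value outside its range is refused whole. The fingers move at their own pace and stop on an object; the grip force is fixed at half the most. Time passes only in rows, so rows that do not move let the fingers close, or fill a call up. It gives the time, the measured TCP pose, the force, the opening and the grip force at its end, in the units of the state.
- readout.get_obs(): the state, without advancing time (a new reading comes with each control period).
- get_image(name): name is "scene" or "top" or "wrist"; returns a dict with "pixels" (480x640x3 uint8, red, green, blue), "intrinsics" (3x3 intrinsics, pixels), "k1" (the pictures are not rectified: a ray, as slopes to the right and down, at radius r is drawn at 1 + k1 r^2 times it, then the intrinsics apply), "extrinsics" (4x4, takes a point from world to camera coordinates). Camera axes: x right, y down, z forward; pixel columns grow to the right and rows downward; lengths in mm; the calibration is good to about 2 mm. A picture is of the moment at which its call begins. There is no depth.
- ctrl.close_job(): hands the job in; it is judged then, once.
The state is a dict: "t": time; "qpos": joint angles; "qvel": joint speeds; "joint_torque": joint torques, N m; "ee_pos": TCP position; "orientation": TCP orientation; "ft_force": force on the tool from outside, world axes, zero at the start; "moment": the same for the moment, N m; "width": finger opening in mm; "grasp_force": force on a finger pad.
Only numpy, scipy, OpenCV 4.12 (cv2) and the standard library are available. Lean on these libraries where they do the work, as an engineer would, in place of code of your own. Each camera call takes 0.05 s, during which the arm holds its last target. There are 200 camera calls.

## Working session

There is one attempt and no reset: what is moved stays moved. The work goes in short steps, Python scripts to look and compute and a tool call to move; the robot and the scene stay as the last step left them, time stands still between calls to the robot, and variables do not carry over. Pictures are saved under pics/ and viewed, at most 10 in all, crops included, and the job is handed in when it is done.

Besides the shell and the picture viewer there is one more tool, called after ">>>" as name(argument=value, ...) on one line, values as JSON. step_arm: Moves the arm, as the interface text tells. Shift numbers are shares of 0.05 m and turn numbers shares of 4 degrees, none past 1 either way. Its arguments: {"type":"object","properties":{"targets":{"type":"array"}},"required":["targets"]}

```bash
mkdir -p pics
cat > h.py <<'E'
import numpy as np, cv2
from workcell import readout, get_image, ctrl
def snap(name,fn):
    d=get_image(name); cv2.imwrite('pics/'+fn+'.png',d['pixels'][:,:,::-1]); np.savez('pics/'+fn+'.npz',K=d['intrinsics'],k1=d['k1'],E=d['extrinsics'],p=d['pixels']); return d
def load(fn): return np.load('pics/'+fn+'.npz')
def ray(d,uv,z):
    K=np.array(d['K']);k1=float(d['k1']);E=np.array(d['E'])
    uv=np.array(uv,float).reshape(-1,1,2)
    n=cv2.undistortPoints(uv,K,np.array([k1,0,0,0,0.])).reshape(-1,2)
    R=E[:3,:3];t=E[:3,3];c=-R.T@t
    w=np.c_[n,np.ones(len(n))]@R
    return c+w*((z-c[2])/w[:,2])[:,None]
def proj(d,P):
    E=np.array(d['E']);rv=cv2.Rodrigues(E[:3,:3])[0]
    return cv2.projectPoints(np.array(P,float).reshape(-1,3),rv,E[:3,3],np.array(d['K']),np.array([float(d['k1']),0,0,0,0]))[0].reshape(-1,2)
E
python3 - <<'E'
from h import *
print(readout.get_obs())
for n in('top','scene'):
    d=snap(n,n+'0'); print(n,d['k1'],np.round(d['intrinsics'],1).tolist(),np.round(d['extrinsics'],3).tolist())
E
```

```text
{'t': 0.0, 'qpos': array([ 1.27397317e+00,  4.23812620e-01,  1.63065327e+00, -8.23497246e-06,
        1.08861862e+00, -1.89917672e-02]), 'qvel': array([ 6.53622261e-05, -1.07241853e-03,  2.29633858e-05,  1.58584181e-03,
       -2.65309579e-04, -7.91381044e-04]), 'joint_torque': array([ 5.45519928e-03, -5.44616032e+01, -2.73677605e+01,  6.46084221e-02,
        2.27714237e-02, -9.72637599e-05]), 'ee_pos': array([171.31174509, 600.7835451 , 403.93355115]), 'orientation': array([-4.34976698e-01, -3.11110360e+00,  2.31588082e-03]), 'ft_force': array([ 0.56667636,  0.3877825 , -0.20122859]), 'moment': array([ 0.02768421,  0.03865164, -0.01328518]), 'grasp_force': 0.0, 'width': 88.19865181478784}
top 0.04581255746002453 [[534.9, 0.0, 319.7], [0.0, 534.9, 236.3], [0.0, 0.0, 1.0]] [[-0.023, -1.0, -0.002, -63.851], [-0.992, 0.023, -0.124, 543.344], [0.124, -0.001, -0.992, 1273.219], [0.0, 0.0, 0.0, 1.0]]
scene -0.10433549693834858 [[472.1, 0.0, 320.2], [0.0, 472.1, 239.5], [0.0, 0.0, 1.0]] [[0.475, 0.88, -0.01, -197.981], [0.633, -0.35, -0.69, -319.568], [-0.611, 0.321, -0.723, 1421.972], [0.0, 0.0, 0.0, 1.0]]
```

View pics/top0.png

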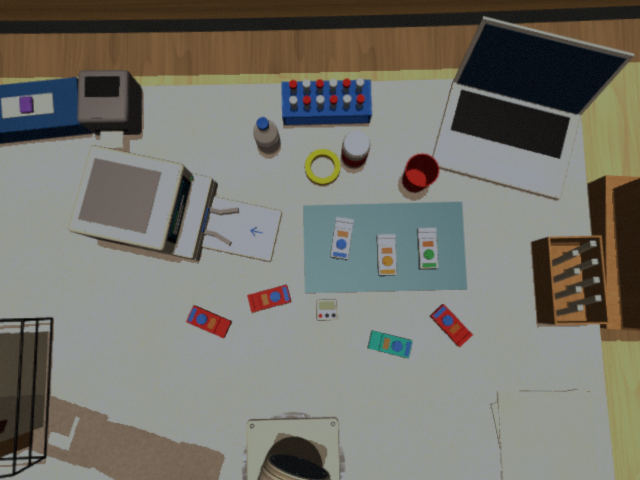

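View pics/scene0.png

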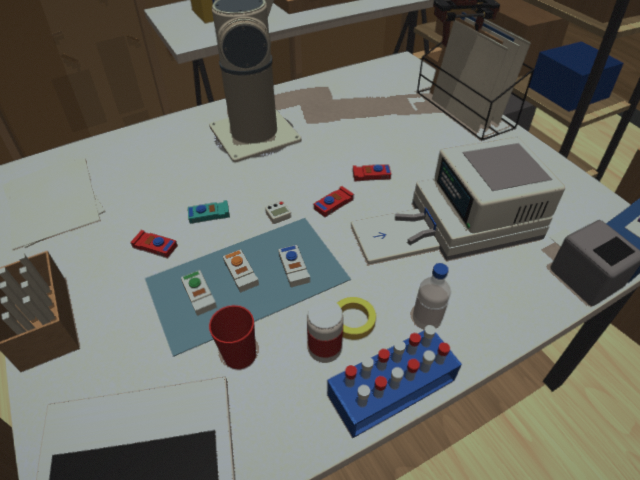

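The candidates in the top view are:
- white with blue cap (341,240)
- white with orange cap (387,257)
- white with green cap (428,248)
- red look-alikes (269,298), (209,321) and (451,325)
- turquoise look-alike (390,344)

I choose the white one with the blue cap at (341,240). The analyser's shelf is around (245,228), with its port toward image-left.

Run:
```python
from h import *
d=load('top0');p=d['p'][:,:,::-1]
a=cv2.resize(p[190:275,195:365],None,fx=4.7,fy=4.7,interpolation=cv2.INTER_CUBIC)
cv2.imwrite('pics/crop0.png',a)
hsv=cv2.cvtColor(p,cv2.COLOR_BGR2HSV)
m=cv2.inRange(hsv,(105,110,60),(128,255,255))
n,l,s,c=cv2.connectedComponentsWithStats(m)
for i in range(1,n):
    if s[i,4]>8 and 290<c[i][0]<470 and 200<c[i][1]<300: print('blue',s[i],c[i],ray(d,c[i],32 if s[i,4]>60 else 23).round(1))
w=cv2.inRange(hsv,(0,0,120),(180,70,255))
w[:205]=0;w[290:]=0;w[:,:306]=0;w[:,462:]=0
print(hsv[225,341],hsv[215,320],hsv[205,260])
for k in cv2.findContours(w,cv2.RETR_EXTERNAL,cv2.CHAIN_APPROX_NONE)[0]:
    if cv2.contourArea(k)>100:
        b=cv2.boxPoints(cv2.minAreaRect(k)); print(b.round(1).tolist(), ray(d,b,23)[:,:2].round(1).tolist())
```

```text
blue [337 239   9  10  72] [340.90277778 243.58333333] [[ 522.8 -127.9   32. ]]
blue [333 252  13   5  44] [339.         254.18181818] [[ 497.8 -122.8   23. ]]
[110  19 161] [ 92  59 133] [ 53   7 146]
[[306.0, 205.0], [461.0, 205.0], [461.0, 289.0], [306.0, 289.0]] [[622.1, -44.3], [612.9, -427.5], [406.4, -415.9], [414.7, -40.2]]
```

View pics/crop0.png

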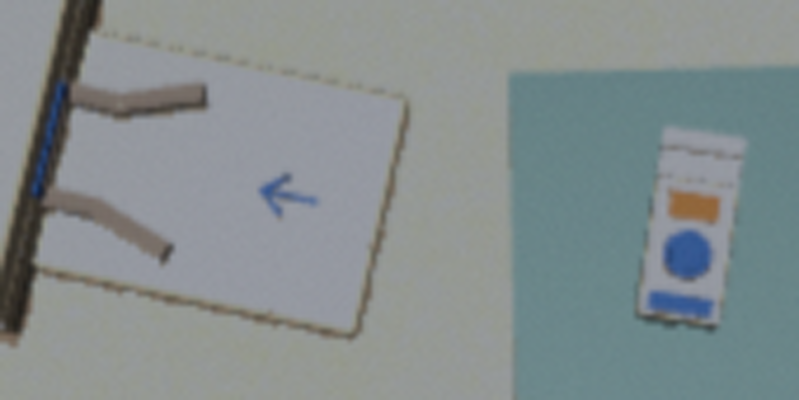

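The crop confirms a white body with a blue cap at (688,254) and a blue tail strip at (680,304), nose upward. Shelf edge corners are at about (407,98) and (354,335), and the guide ends are at (205,96) and (167,254).

Run:
```python
from h import *
d=load('top0')
f=lambda L:[(195+x/4.7-.4,190+y/4.7-.4) for x,y in L]
c=ray(d,f([(637,318),(718,327),(664,125),(746,137)]),23)[:,:2]; 
print('cart',c.round(1).tolist(),c.mean(0), np.degrees(np.arctan2(*(c[2]+c[3]-c[0]-c[1])[::-1])),np.linalg.norm((c[2]+c[3]-c[0]-c[1])/2))
s=ray(d,f([(408,98),(355,336),(95,33),(37,268)]),20)[:,:2]
print('shelf',s.round(1).tolist(),np.linalg.norm(s[0]-s[1]))
e=(s[0]+s[1])/2
for v in (s[2]-s[0],s[3]-s[1],np.array([s[0][1]-s[1][1],-(s[0][0]-s[1][0])])*-1): print(np.degrees(np.arctan2(v[1],v[0])))
g=ray(d,f([(206,87),(206,106),(174,244),(162,262)]),34)[:,:2];print('guide ends',g.round(1).tolist(),'edge mid',e)
b=ray(d,f([(62,82),(38,195)]),30)[:,:2];print('port',b.round(1).tolist())
q=readout.get_obs();from scipy.spatial.transform import Rotation as R
print(R.from_rotvec(q['orientation']).as_matrix().round(3))
```

```text
cart [[490.7, -100.9], [485.0, -143.0], [592.2, -117.7], [584.8, -160.6]] [ 538.19638021 -130.54605295] -9.72239395798479 102.15192701605567
shelf [[610.3, 17.1], [485.0, 46.5], [649.0, 182.1], [524.6, 212.2]] 128.7649924477356
76.81560585125305
76.55521135495867
76.7768968846499
guide ends [[616.1, 121.5], [606.0, 121.5], [533.9, 138.4], [524.6, 144.6]] edge mid [547.65064568  31.78513458]
port [[621.2, 197.3], [561.7, 209.7]]
[[-0.962  0.274 -0.   ]
 [ 0.274  0.962 -0.001]
 [ 0.    -0.001 -1.   ]]
```

>>> step_arm(targets=[[[0.163, -0.325, -0.046, 0, 0, -0.966, 1], [0.163, -0.325, -0.046, 0, 0, -0.966, 1], [0.163, -0.325, -0.046, 0, 0, -0.966, 1], [0.163, -0.325, -0.046, 0, 0, -0.966, 1], [0.163, -0.325, -0.046, 0, 0, -0.966, 1]]])

```text
t: 0.72
ee_pos: [212.3, 519.1, 392.7]
orientation: [-0.954, -2.993, 0.001]
ft_force: [-0.6, -0.2, 0.6]
width: 88.0
grasp_force: 0.0
```

>>> step_arm(targets=[[[0.163, -0.325, -0.046, 0, 0, -0.966, 1], [0.163, -0.325, -0.046, 0, 0, -0.966, 1], [0.163, -0.325, -0.046, 0, 0, -0.966, 1], [0.163, -0.325, -0.046, 0, 0, -0.966, 1], [0.163, -0.325, -0.046, 0, 0, -0.966, 1]]])

```text
t: 1.35
ee_pos: [253.0, 437.9, 381.3]
orientation: [-1.443, -2.791, 0.001]
ft_force: [-0.4, -0.1, -1.2]
width: 87.9
grasp_force: 0.0
```

>>> step_arm(targets=[[[0.163, -0.325, -0.046, 0, 0, -0.966, 1], [0.163, -0.325, -0.046, 0, 0, -0.966, 1], [0.163, -0.325, -0.046, 0, 0, -0.966, 1], [0.163, -0.325, -0.046, 0, 0, -0.966, 1], [0.163, -0.325, -0.046, 0, 0, -0.966, 1]]])

```text
t: 1.98
ee_pos: [294.2, 356.2, 370.1]
orientation: [1.894, 2.507, 0.0]
ft_force: [0.1, -0.7, -0.9]
width: 87.6
grasp_force: 0.0
```

Tracking well; I'll continue with the other six calls.

>>> step_arm(targets=[[[0.163, -0.325, -0.046, 0, 0, -0.966, 1], [0.163, -0.325, -0.046, 0, 0, -0.966, 1], [0.163, -0.325, -0.046, 0, 0, -0.966, 1], [0.163, -0.325, -0.046, 0, 0, -0.966, 1], [0.163, -0.325, -0.046, 0, 0, -0.966, 1]]])

```text
t: 2.6
ee_pos: [334.8, 274.9, 358.6]
orientation: [2.287, 2.153, 0.0]
ft_force: [0.3, 0.2, 0.4]
width: 88.0
grasp_force: 0.0
```

>>> step_arm(targets=[[[0.163, -0.325, -0.046, 0, 0, -0.966, 1], [0.163, -0.325, -0.046, 0, 0, -0.966, 1], [0.163, -0.325, -0.046, 0, 0, -0.966, 1], [0.163, -0.325, -0.046, 0, 0, -0.966, 1], [0.163, -0.325, -0.046, 0, 0, -0.966, 1]]])

```text
t: 3.22
ee_pos: [375.5, 193.6, 347.1]
orientation: [2.616, 1.739, 0.0]
ft_force: [-0.2, -0.2, 0.3]
width: 87.7
grasp_force: 0.0
```

>>> step_arm(targets=[[[0.163, -0.325, -0.046, 0, 0, -0.966, 1], [0.163, -0.325, -0.046, 0, 0, -0.966, 1], [0.163, -0.325, -0.046, 0, 0, -0.966, 1], [0.163, -0.325, -0.046, 0, 0, -0.966, 1], [0.163, -0.325, -0.046, 0, 0, -0.966, 1]]])

```text
t: 3.85
ee_pos: [416.1, 112.4, 335.6]
orientation: [-2.871, -1.275, -0.0]
ft_force: [-0.6, 0.5, -0.1]
width: 88.0
grasp_force: 0.0
```

>>> step_arm(targets=[[[0.163, -0.325, -0.046, 0, 0, -0.966, 1], [0.163, -0.325, -0.046, 0, 0, -0.966, 1], [0.163, -0.325, -0.046, 0, 0, -0.966, 1], [0.163, -0.325, -0.046, 0, 0, -0.966, 1], [0.163, -0.325, -0.046, 0, 0, -0.966, 1]]])

```text
t: 4.47
ee_pos: [456.8, 31.1, 324.1]
orientation: [-3.044, -0.775, -0.0]
ft_force: [0.4, -0.3, -0.7]
width: 87.8
grasp_force: 0.0
```

>>> step_arm(targets=[[[0.163, -0.325, -0.046, 0, 0, -0.966, 1], [0.163, -0.325, -0.046, 0, 0, -0.966, 1], [0.163, -0.325, -0.046, 0, 0, -0.966, 1], [0.163, -0.325, -0.046, 0, 0, -0.966, 1], [0.163, -0.325, -0.046, 0, 0, -0.966, 1]]])

```text
t: 5.1
ee_pos: [497.9, -50.1, 312.5]
orientation: [-3.131, -0.254, 0.0]
ft_force: [-0.1, 0.4, 0.4]
width: 88.2
grasp_force: 0.0
```

>>> step_arm(targets=[[[0.163, -0.325, -0.046, 0, 0, -0.966, 1], [0.163, -0.325, -0.046, 0, 0, -0.966, 1], [0.163, -0.325, -0.046, 0, 0, -0.966, 1], [0.163, -0.325, -0.046, 0, 0, -0.966, 1], [0.163, -0.325, -0.046, 0, 0, -0.966, 1]]])

```text
t: 5.72
ee_pos: [538.5, -131.4, 300.9]
orientation: [-3.129, 0.275, 0.0]
ft_force: [-0.5, -0.2, -0.9]
width: 88.1
grasp_force: 0.0
```

Run:
```python
from h import *
from scipy.spatial.transform import Rotation as R
snap('wrist','w1');q=readout.get_obs();m=R.from_rotvec(q['orientation']).as_matrix();print(q['ee_pos'],np.degrees(np.arctan2(m[1,1],m[0,1])),m[:,2],q['t'])
```

```text
[ 539.48955731 -132.79660265  300.90252901] -100.23225400269492 [ 1.25731406e-03 -7.93622689e-04 -9.99998895e-01] 5.775
```

View pics/w1.png

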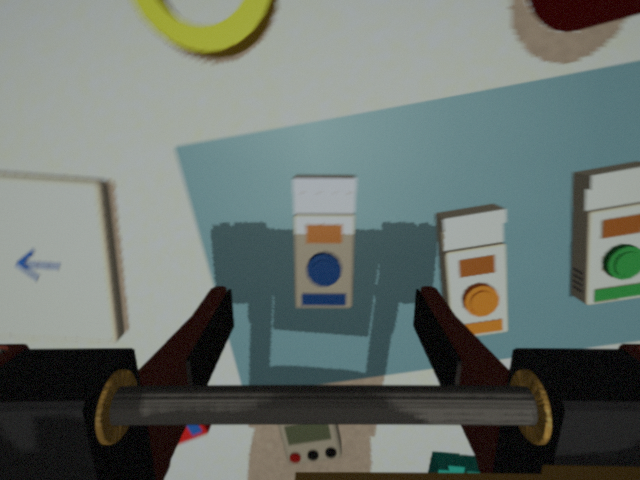

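The wrist view shows the blue cartridge, cap at (324,269), nose edge (292–356,176) and tail (296–352,307), centred and aligned between the fingers.

Run:
```python
from h import *
d=load('w1')
c=ray(d,[(296,293),(352,293),(292,177),(356,176),(351,306),(296,306)],23)[:,:2];print(c.round(1).tolist())
n=(c[2]+c[3])/2;t=(c[4]+c[5])/2;print((n+t)/2,np.degrees(np.arctan2(*(n-t)[::-1])),np.linalg.norm(n-t))
p=d['p'][:,:,::-1];h=cv2.cvtColor(p,cv2.COLOR_BGR2HSV);m=cv2.inRange(h,(105,120,40),(128,255,255));m[:240]=0;m[290:]=0;m[:,:300]=0;m[:,350:]=0
k=ray(d,np.argwhere(m)[:,::-1].mean(0),32);print(k)
s=ray(d,[(110,181),(124,338)],20);print('shelf outer edge',s.round(1).tolist())
```

```text
[[504.9, -104.8], [497.5, -146.7], [591.2, -119.3], [584.1, -162.9], [486.8, -144.3], [494.2, -102.7]]
[ 539.06469215 -132.29243164] -10.28510876935367 98.69984169078906
[[ 523.93493969 -129.47145343   32.        ]]
shelf outer edge [[609.9, 5.9, 20.0], [489.5, 37.7, 20.0]]
```

>>> step_arm(targets=[[[0, 0, -0.4, 0, 0, 0, 1], [0, 0, -0.5, 0, 0, 0, 1], [0, 0, -0.5, 0, 0, 0, 1], [0, 0, -0.4, 0, 0, 0, 1], [0, 0, -0.2, 0, 0, 0, 1]]])

```text
t: 6.4
ee_pos: [537.8, -130.3, 200.0]
orientation: [-3.13, 0.269, 0.003]
ft_force: [-0.1, 0.6, 1.0]
width: 87.9
grasp_force: 0.0
```

>>> step_arm(targets=[[[0, 0, -0.14, 0, 0, 0, 1], [0, 0, -0.13, 0, 0, 0, 1], [0, 0, 0, 0, 0, 0, 0], [0, 0, 0, 0, 0, 0, 0], [0, 0, 0, 0, 0, 0, 0]]])

```text
t: 7.02
ee_pos: [538.3, -130.3, 188.1]
orientation: [3.13, -0.268, 0.001]
ft_force: [-0.4, 0.9, 0.2]
width: 61.4
grasp_force: 0.0
```

>>> step_arm(targets=[[[0, 0, 0, 0, 0, 0, 0], [0, 0, 0, 0, 0, 0, 0], [0, 0, 0, 0, 0, 0, 0], [0, 0, 0, 0, 0, 0, 0], [0, 0, 0, 0, 0, 0, 0]]])

```text
t: 7.65
ee_pos: [538.2, -130.2, 187.8]
orientation: [3.13, -0.268, 0.0]
ft_force: [-1.0, 0.9, 3.0]
width: 44.0
grasp_force: 30.0
```

>>> step_arm(targets=[[[0, 0, 0.4, 0, 0, 0, 0], [0, 0, 0.6, 0, 0, 0, 0], [0, 0, 0.6, 0, 0, 0, 0], [0.02, 0.2, 0, 0, 0, 0.98, 0], [0.02, 0.2, 0, 0, 0, 0.98, 0]]])

```text
t: 8.28
ee_pos: [540.3, -110.1, 269.4]
orientation: [3.141, -0.051, 0.003]
ft_force: [-0.1, 0.5, 0.0]
width: 43.9
grasp_force: 30.0
```

>>> step_arm(targets=[[[0.02, 0.2, 0, 0, 0, 0.98, 0], [0.02, 0.2, 0, 0, 0, 0.98, 0], [0.02, 0.2, 0, 0, 0, 0.98, 0], [0.02, 0.2, 0, 0, 0, 0.98, 0], [0.02, 0.2, 0, 0, 0, 0.98, 0]]])

```text
t: 8.9
ee_pos: [545.1, -59.9, 268.8]
orientation: [3.104, 0.485, 0.001]
ft_force: [0.2, -0.3, -0.3]
width: 43.8
grasp_force: 30.0
```

>>> step_arm(targets=[[[0.02, 0.2, 0, 0, 0, 0.98, 0], [0.02, 0.2, 0, 0, 0, 0.98, 0], [0.02, 0.2, 0, 0, 0, 0.98, 0], [0.02, 0.2, 0, 0, 0, 0.98, 0], [0.02, 0.2, 0, 0, 0, 0.98, 0]]])

```text
t: 9.52
ee_pos: [550.1, -9.9, 268.8]
orientation: [2.976, 1.006, 0.001]
ft_force: [-0.1, -1.0, -0.7]
width: 43.8
grasp_force: 30.0
```

>>> step_arm(targets=[[[0.02, 0.2, 0, 0, 0, 0.98, 0], [0.02, 0.2, 0, 0, 0, 0.98, 0], [0.02, 0.2, 0, 0, 0, 0.98, 0], [0.02, 0.2, 0, 0, 0, 0.98, 0], [0.02, 0.2, 0, 0, 0, 0.98, 0]]])

```text
t: 10.15
ee_pos: [555.2, 40.1, 268.8]
orientation: [2.761, 1.498, 0.001]
ft_force: [-0.2, -0.2, -1.0]
width: 44.0
grasp_force: 30.0
```

>>> step_arm(targets=[[[0.02, 0.2, 0, 0, 0, 0.98, 0], [0.02, 0.2, 0, 0, 0, 0.98, 0], [0.02, 0.2, 0, 0, 0, 0.98, 0], [0.02, 0.2, 0, 0, 0, 0.98, 0], [0.02, 0.2, 0, 0, 0, 0.98, 0]]])

```text
t: 10.78
ee_pos: [560.1, 90.1, 268.8]
orientation: [2.466, 1.946, 0.001]
ft_force: [0.5, -0.2, -0.8]
width: 43.9
grasp_force: 30.0
```

Run:
```python
from h import *
from scipy.spatial.transform import Rotation as R
snap('wrist','w2');q=readout.get_obs();m=R.from_rotvec(q['orientation']).as_matrix();print(q['ee_pos'],np.degrees(np.arctan2(m[1,1],m[0,1])),q['width'],q['t'])
```

```text
[560.27552329  90.96153463 268.82714514] -13.254236851283718 43.851698501540504 10.825
```

View pics/w2.png

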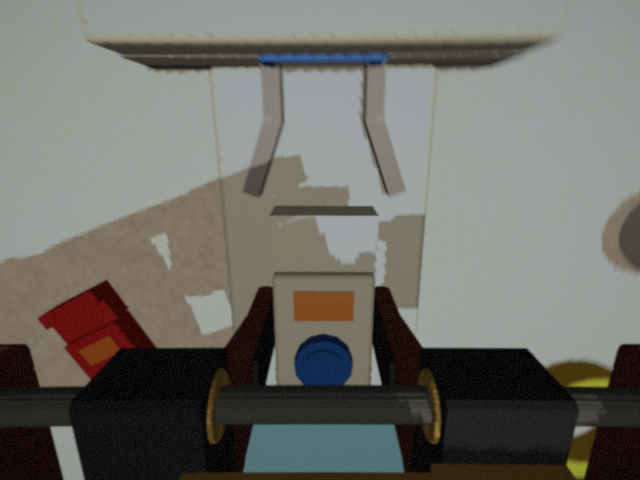

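The cartridge is held straight, with its nose top edge at (270–377,211). The guides' inner open ends are at (262,195) and (387,194), and the port is behind the blue line at row 58.

Run:
```python
from h import *
d=load('w2')
g=ray(d,[(262,195),(387,194),(283,118),(363,118),(283,68),(364,68)],34)[:,:2];print(g.round(1).tolist())
a=(g[0]+g[1])/2;b=(g[4]+g[5])/2;print('mouth',a,'pp',b,'w',np.linalg.norm(g[0]-g[1]),np.linalg.norm(g[4]-g[5]),'dir',np.degrees(np.arctan2(*(b-a)[::-1])),np.linalg.norm(b-a))
ztop=268.8-188.1+23
n=ray(d,[(270,208),(378,208)],ztop)[:,:2];print('nose',n,n.mean(0),np.linalg.norm(n[0]-n[1]),np.degrees(np.arctan2(n[0][1]-n[1][1],n[0][0]-n[1][0])))
```

```text
[[535.2, 142.4], [606.1, 126.0], [558.4, 180.4], [600.9, 170.2], [565.0, 204.2], [606.4, 194.3]]
mouth [570.682595   134.19950249] pp [585.67439319 199.26070685] w 72.77594452010378 42.58269874502494 dir 77.02405167233458 66.76611659501813
nose [[550.85633424 145.80133016]
 [592.6199718  135.77853416]] [571.73815302 140.78993216] 42.9494803411341 166.50488548681017
```

>>> step_arm(targets=[[[0, 0, -0.3, 0, 0, 0, 0], [0, 0, -0.4, 0, 0, 0, 0], [0, 0, -0.3, 0, 0, 0, 0], [0, 0, -0.15, 0, 0, 0, 0], [0, 0, -0.06, 0, 0, 0, 0]]])

```text
t: 11.45
ee_pos: [560.1, 89.6, 206.6]
orientation: [-2.468, -1.943, 0.001]
ft_force: [0.4, 0.7, -1.0]
width: 44.0
grasp_force: 30.0
```

>>> step_arm(targets=[[[0, 0, -0.03, 0, 0, 0, 0], [0, 0, -0.02, 0, 0, 0, 0], [0, 0, -0.01, 0, 0, 0, 0], [0, 0, 0, 0, 0, 0, 0], [0, 0, 0, 0, 0, 0, 0]]])

```text
t: 12.08
ee_pos: [560.3, 89.8, 204.8]
orientation: [2.468, 1.943, 0.001]
ft_force: [-1.3, -0.1, 7.1]
width: 43.7
grasp_force: 30.0
```

>>> step_arm(targets=[[[0, 0, 0, 0, 0, 0, 1], [0, 0, 0, 0, 0, 0, 1], [0, 0, 0, 0, 0, 0, 1], [0, 0, 0.02, 0, 0, 0, 1], [0, 0, 0.02, 0, 0, 0, 1]]])

```text
t: 12.7
ee_pos: [560.1, 89.8, 206.2]
orientation: [-2.468, -1.944, 0.0]
ft_force: [-0.5, 0.4, 0.3]
width: 87.2
grasp_force: 0.0
```

>>> step_arm(targets=[[[-0.04, -0.17, 0, 0, 0, 0, 1], [-0.08, -0.35, 0, 0, 0, 0, 1], [-0.1, -0.43, 0, 0, 0, 0, 1], [-0.08, -0.34, 0, 0, 0, 0, 1], [-0.04, -0.17, 0, 0, 0, 0, 1]]])

```text
t: 13.32
ee_pos: [542.7, 15.3, 206.2]
orientation: [-2.469, -1.942, 0.0]
ft_force: [1.4, 0.1, 0.3]
width: 87.4
grasp_force: 0.0
```

>>> step_arm(targets=[[[0, 0, 0, 0, 0, 0, 0], [0, 0, 0, 0, 0, 0, 0], [0, 0, 0, 0, 0, 0, 0], [0, 0, 0, 0, 0, 0, 0], [0, 0, 0, 0, 0, 0, 0]]])

```text
t: 13.95
ee_pos: [543.1, 17.0, 206.2]
orientation: [2.468, 1.944, 0.0]
ft_force: [0.1, 0.2, 0.1]
width: 41.2
grasp_force: 0.0
```

>>> step_arm(targets=[[[0, 0, 0, 0, 0, 0, 0], [0, 0, 0, 0, 0, 0, 0], [0, 0, 0, 0, 0, 0, 0], [0, 0, 0, 0, 0, 0, 0], [0, 0, 0, 0, 0, 0, 0]]])

```text
t: 14.58
ee_pos: [543.1, 16.8, 206.2]
orientation: [2.468, 1.944, -0.0]
ft_force: [0.8, -0.3, -0.4]
width: 0.7
grasp_force: 0.0
```

Run:
```python
from h import *
d=snap('wrist','w3');q=readout.get_obs();print(q['ee_pos'],q['ft_force'],q['width'],q['t'])
```

```text
[543.12463309  16.7633592  206.18208753] [-0.21963565  0.62714591 -0.75364002] 0.8550600318640958 14.625
```

View pics/w3.png

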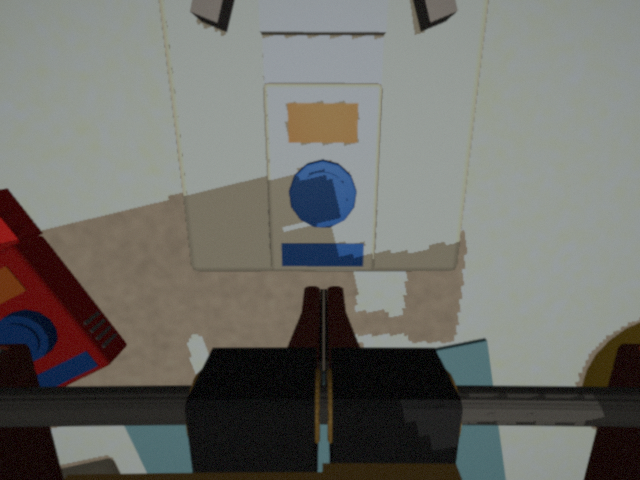

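The cartridge is released and straight, with its nose between the guide ends (top corners). The closed fingers are centred behind the tail at (323,290), so I can push.

>>> step_arm(targets=[[[0.023, 0.097, 0, 0, 0, 0, 0], [0.023, 0.097, 0, 0, 0, 0, 0], [0.023, 0.097, 0, 0, 0, 0, 0], [0.023, 0.097, 0, 0, 0, 0, 0], [0.023, 0.097, 0, 0, 0, 0, 0]]])

```text
t: 15.25
ee_pos: [548.9, 41.4, 206.2]
orientation: [-2.468, -1.944, 0.0]
ft_force: [0.2, -1.5, 1.1]
width: 0.1
grasp_force: 0.2
```

>>> step_arm(targets=[[[0.018, 0.078, 0, 0, 0, 0, 0], [0.018, 0.078, 0, 0, 0, 0, 0], [0.018, 0.078, 0, 0, 0, 0, 0], [0.018, 0.078, 0, 0, 0, 0, 0], [0.018, 0.078, 0, 0, 0, 0, 0]]])

```text
t: 15.88
ee_pos: [553.4, 60.8, 206.2]
orientation: [-2.468, -1.944, 0.0]
ft_force: [-0.2, -1.3, 1.0]
width: 0.5
grasp_force: 0.2
```

>>> step_arm(targets=[[[0.018, 0.078, 0, 0, 0, 0, 0], [0.018, 0.078, 0, 0, 0, 0, 0], [0.018, 0.078, 0, 0, 0, 0, 0], [0.018, 0.078, 0, 0, 0, 0, 0], [0.018, 0.078, 0, 0, 0, 0, 0]]])

```text
t: 16.5
ee_pos: [557.9, 80.3, 206.2]
orientation: [2.468, 1.944, -0.0]
ft_force: [-0.5, -0.4, 0.4]
width: 0.9
grasp_force: 0.2
```

>>> step_arm(targets=[[[0.014, 0.058, 0, 0, 0, 0, 0], [0.014, 0.058, 0, 0, 0, 0, 0], [0.014, 0.058, 0, 0, 0, 0, 0], [0.014, 0.058, 0, 0, 0, 0, 0], [0.014, 0.058, 0, 0, 0, 0, 0]]])

```text
t: 17.12
ee_pos: [561.4, 94.7, 206.2]
orientation: [-2.468, -1.944, 0.0]
ft_force: [0.7, 0.6, 0.7]
width: 0.5
grasp_force: 0.2
```

>>> step_arm(targets=[[[0.009, 0.039, 0, 0, 0, 0, 0], [0.009, 0.039, 0, 0, 0, 0, 0], [0.009, 0.039, 0, 0, 0, 0, 0], [0.005, 0.019, 0, 0, 0, 0, 0], [0, 0, 0, 0, 0, 0, 0]]])

```text
t: 17.75
ee_pos: [563.0, 101.4, 206.2]
orientation: [2.468, 1.944, 0.0]
ft_force: [-0.3, 0.3, 0.5]
width: 0.2
grasp_force: 0.0
```

>>> step_arm(targets=[[[0.007, 0.029, 0, 0, 0, 0, 0], [0.007, 0.029, 0, 0, 0, 0, 0], [0.007, 0.029, 0, 0, 0, 0, 0], [0.007, 0.029, 0, 0, 0, 0, 0], [0.007, 0.029, 0, 0, 0, 0, 0]]])

```text
t: 18.38
ee_pos: [564.6, 108.3, 206.2]
orientation: [2.468, 1.944, -0.001]
ft_force: [-0.8, -6.6, 2.7]
width: 0.6
grasp_force: 3.0
```

>>> step_arm(targets=[[[0.007, 0.029, 0, 0, 0, 0, 0], [0.007, 0.029, 0, 0, 0, 0, 0], [0.007, 0.029, 0, 0, 0, 0, 0], [0.007, 0.029, 0, 0, 0, 0, 0], [0.007, 0.029, 0, 0, 0, 0, 0]]])

```text
t: 19.0
ee_pos: [566.3, 115.2, 206.2]
orientation: [2.468, 1.944, -0.002]
ft_force: [-0.5, -7.4, 2.5]
width: 0.7
grasp_force: 3.8
```

>>> step_arm(targets=[[[0.005, 0.019, 0, 0, 0, 0, 0], [0.005, 0.019, 0, 0, 0, 0, 0], [0.005, 0.019, 0, 0, 0, 0, 0], [0.005, 0.019, 0, 0, 0, 0, 0], [0.005, 0.019, 0, 0, 0, 0, 0]]])

```text
t: 19.62
ee_pos: [567.5, 119.9, 206.2]
orientation: [2.468, 1.944, -0.003]
ft_force: [-1.6, -8.2, 3.0]
width: 0.5
grasp_force: 4.3
```

>>> step_arm(targets=[[[0.005, 0.019, 0, 0, 0, 0, 0], [0.005, 0.019, 0, 0, 0, 0, 0], [0.002, 0.01, 0, 0, 0, 0, 0], [0, 0, 0, 0, 0, 0, 0], [0, 0, 0, 0, 0, 0, 0]]])

```text
t: 20.25
ee_pos: [568.0, 122.2, 206.2]
orientation: [2.468, 1.944, -0.003]
ft_force: [-0.4, -8.5, 2.8]
width: 0.4
grasp_force: 4.2
```

>>> step_arm(targets=[[[0.0025, 0.01, 0, 0, 0, 0, 0], [0, 0, 0, 0, 0, 0, 0], [0.0025, 0.01, 0, 0, 0, 0, 0], [0, 0, 0, 0, 0, 0, 0], [0, 0, 0, 0, 0, 0, 0]]])

```text
t: 20.88
ee_pos: [568.2, 123.2, 206.1]
orientation: [2.468, 1.944, -0.003]
ft_force: [-0.6, -9.0, 2.7]
width: 0.6
grasp_force: 4.4
```

>>> step_arm(targets=[[[0.0025, 0.01, 0, 0, 0, 0, 0], [0, 0, 0, 0, 0, 0, 0], [0.0025, 0.01, 0, 0, 0, 0, 0], [0, 0, 0, 0, 0, 0, 0], [0, 0, 0, 0, 0, 0, 0]]])

```text
t: 21.5
ee_pos: [568.5, 124.1, 206.2]
orientation: [2.468, 1.944, -0.003]
ft_force: [-1.6, -8.9, 4.4]
width: 0.5
grasp_force: 4.5
```

>>> step_arm(targets=[[[0.0025, 0.01, 0, 0, 0, 0, 0], [0, 0, 0, 0, 0, 0, 0], [0.0025, 0.01, 0, 0, 0, 0, 0], [0, 0, 0, 0, 0, 0, 0], [0, 0, 0, 0, 0, 0, 0]]])

```text
t: 22.12
ee_pos: [568.8, 125.2, 206.2]
orientation: [2.468, 1.944, -0.003]
ft_force: [-0.6, -8.2, 2.8]
width: 0.6
grasp_force: 4.1
```

>>> step_arm(targets=[[[0.0025, 0.01, 0, 0, 0, 0, 0], [0, 0, 0, 0, 0, 0, 0], [0.0025, 0.01, 0, 0, 0, 0, 0], [0, 0, 0, 0, 0, 0, 0], [0, 0, 0, 0, 0, 0, 0]]])

```text
t: 22.75
ee_pos: [569.0, 126.4, 206.2]
orientation: [2.468, 1.944, -0.002]
ft_force: [-1.3, -6.7, 2.4]
width: 0.7
grasp_force: 3.7
```

>>> step_arm(targets=[[[0.0025, 0.01, 0, 0, 0, 0, 0], [0, 0, 0, 0, 0, 0, 0], [0.0025, 0.01, 0, 0, 0, 0, 0], [0, 0, 0, 0, 0, 0, 0], [0, 0, 0, 0, 0, 0, 0]]])

```text
t: 23.38
ee_pos: [569.3, 127.2, 206.2]
orientation: [2.468, 1.944, -0.003]
ft_force: [-1.8, -8.0, 2.9]
width: 0.5
grasp_force: 4.0
```

>>> step_arm(targets=[[[0.0015, 0.006, 0, 0, 0, 0, 0], [0, 0, 0, 0, 0, 0, 0], [0.0015, 0.006, 0, 0, 0, 0, 0], [0, 0, 0, 0, 0, 0, 0], [0, 0, 0, 0, 0, 0, 0]]])

```text
t: 24.0
ee_pos: [569.4, 127.8, 206.2]
orientation: [2.468, 1.944, -0.003]
ft_force: [-2.1, -7.9, 2.8]
width: 0.0
grasp_force: 4.2
```

>>> step_arm(targets=[[[0.0015, 0.006, 0, 0, 0, 0, 0], [0, 0, 0, 0, 0, 0, 0], [0.0015, 0.006, 0, 0, 0, 0, 0], [0, 0, 0, 0, 0, 0, 0], [0, 0, 0, 0, 0, 0, 0]]])

```text
t: 24.62
ee_pos: [569.6, 128.3, 206.2]
orientation: [2.468, 1.944, -0.003]
ft_force: [-1.4, -8.7, 4.9]
width: 0.8
grasp_force: 4.7
```

```bash
python3 -c "
from h import *
print(readout.get_obs()['ft_force'])"
```

```text
[-1.41284787 -8.68479585  4.93212392]
```

>>> step_arm(targets=[[[0.0015, 0.006, 0, 0, 0, 0, 0], [0, 0, 0, 0, 0, 0, 0], [0.0015, 0.006, 0, 0, 0, 0, 0], [0, 0, 0, 0, 0, 0, 0], [0, 0, 0, 0, 0, 0, 0]]])

```text
t: 25.25
ee_pos: [569.6, 128.6, 206.2]
orientation: [2.467, 1.944, -0.004]
ft_force: [-1.9, -11.9, 4.7]
width: 0.6
grasp_force: 5.8
```

>>> step_arm(targets=[[[0.0015, 0.006, 0, 0, 0, 0, 0], [0, 0, 0, 0, 0, 0, 0], [0, 0, 0, 0, 0, 0, 0], [0, 0, 0, 0, 0, 0, 0], [0, 0, 0, 0, 0, 0, 0]]])

```text
t: 25.88
ee_pos: [569.7, 128.7, 206.2]
orientation: [2.467, 1.944, -0.004]
ft_force: [-1.7, -12.7, 4.8]
width: 0.3
grasp_force: 6.3
```

>>> step_arm(targets=[[[0.0015, 0.006, 0, 0, 0, 0, 0], [0, 0, 0, 0, 0, 0, 0], [0, 0, 0, 0, 0, 0, 0], [0, 0, 0, 0, 0, 0, 0], [0, 0, 0, 0, 0, 0, 0]]])

```text
t: 26.5
ee_pos: [569.7, 128.9, 206.2]
orientation: [2.467, 1.944, -0.005]
ft_force: [-1.9, -14.4, 4.8]
width: 0.4
grasp_force: 6.8
```

On the buffers at about 14.5 N. I'll back off slowly, then look.

>>> step_arm(targets=[[[-0.01, -0.04, 0, 0, 0, 0, 0], [-0.01, -0.04, 0, 0, 0, 0, 0], [-0.02, -0.08, 0, 0, 0, 0, 0], [-0.04, -0.16, 0, 0, 0, 0, 0], [-0.08, -0.34, 0, 0, 0, 0, 0]]])

```text
t: 27.12
ee_pos: [562.1, 97.1, 206.2]
orientation: [2.467, 1.945, 0.001]
ft_force: [0.3, -0.7, -0.6]
width: 0.5
grasp_force: 0.0
```

>>> step_arm(targets=[[[-0.08, -0.34, 0, 0, 0, 0, 0], [-0.08, -0.34, 0.2, 0, 0, 0, 0], [0, 0, 0.3, 0, 0, 0, 0], [0, 0, 0.3, 0, 0, 0, 0], [0, 0, 0, 0, 0, 0, 0]]])

```text
t: 27.75
ee_pos: [555.0, 63.8, 248.2]
orientation: [2.466, 1.943, 0.005]
ft_force: [0.5, -0.1, 0.3]
width: 0.2
grasp_force: 0.0
```

Run:
```python
from h import *
d=snap('wrist','w4');q=readout.get_obs();print(q['ee_pos'],q['ft_force'],q['t'])
m=cv2.inRange(cv2.cvtColor(d['pixels'],cv2.COLOR_RGB2HSV),(105,120,40),(128,255,255))
n,l,s,c=cv2.connectedComponentsWithStats(m);L=load('w4')
for i in range(1,n):
    if s[i,4]>150: print(s[i],c[i].round(),ray(L,c[i],40).round(1),ray(L,c[i],49).round(1))
```

```text
[554.5791856   63.84174046 247.30611359] [ 0.18286501 -0.25058613  0.44633605] 27.8
[ 291   35   56   62 2704] [318.  66.] [[578.3 170.9  40. ]] [[578.1 169.6  49. ]]
[ 284  118   69   21 1348] [318. 128.] [[571.8 144.5  40. ]] [[571.9 144.4  49. ]]
[303 219  37  50 315] [321. 237.] [[560.1  91.   40. ]] [[560.7  93.6  49. ]]
[  70  351   41   36 1123] [ 90. 370.] [[409.5  44.2  40. ]] [[417.3  49.   49. ]]
```

View pics/w4.png

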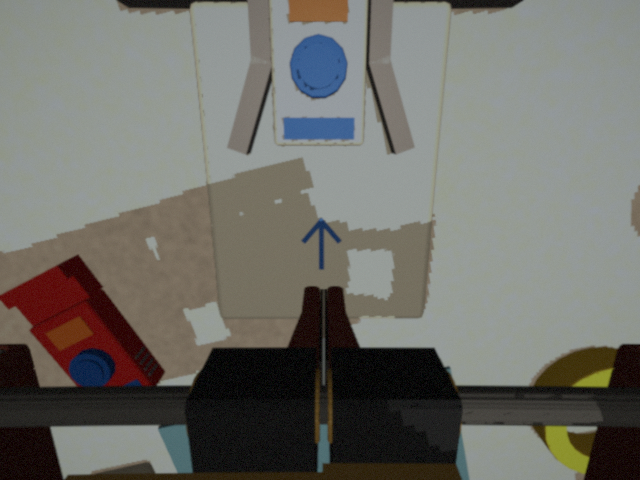

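The picture shows the cartridge held in the guides with its tail at row 145. That is y ≈ 137 mm, within about 2 mm of where the push ended, so the catch is holding. The robot is clear.

```bash
python3 -c "
from h import *
print(ctrl.close_job())"
```

```text
the job is handed in; nothing more can be done
None
```

The blue-capped cartridge is in the port and held by the catch: the push reached about 14.5 N on the buffers, and after backing off it stayed within about 2 mm. The job was handed in at about 28 s with the arm clear; no verdict was returned.

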